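Clamp the broken-off handle back onto the serving board

ROBOT

A 6-joint arm with a two-finger parallel gripper is mounted at the origin on a cart in front of the work surface, level with it; the furniture and walls round the work are solid. World frame = base frame: x ahead of the robot, y to its left, z up, the work surface at z = 0. Lengths are in mm, angles in rad, forces in N, time in s.
With the tool pointing down it reaches from about 300 to 775 mm from the base axis. Payload 14.6 kg.
Tool frame: the origin (TCP) lies midway between the tips of the shut fingers; the grasp point (between the pads) lies behind it (manip.grip_depth is the z of the grasp point in the tool frame, in mm); z points along the fingers, y is the line along which they close (so a half turn about z gives the same grasp; the last joint's range is limited). The gripper opens to 94 mm and grips with 3 to 60 N. Pads are 16 mm wide; open, the fingers measure 119 mm over their backs; the gripper's body (75 mm by 177 mm) begins 78 mm behind the grasp point.
Start: joints at [-1.37, 0.3, 1.521, -0, 1.321, -0.067], TCP at [145.529, -530.387, 205.446] pointing down, gripper open.
Joint ranges: [-3.03, 3.03], [-0.79, 2.21], [0.23, 2.52], [-1.04, 4.18], [0, 3.07], [-2.55, 2.55]. Speed limits (rad/s): [2.22, 2.22, 2.57, 3.14, 3.14, 3.14].

INTERFACE

Orientations are given as [roll, pitch, yaw] about the fixed x, y, z axes, in that order (R = Rz(yaw) Ry(pitch) Rx(roll)).
In Python, from cell import manip, camrig, monitor gives the robot as it stands (manip), with the cameras (camrig) and the readings (monitor).
- The arm moves only by the shell command python3 nudge.py 'ROWS' [OPENING] [FORCE]. ROWS is a JSON list of rows, 1 to 5 of them, each of 6 numbers: dx, dy, dz in mm, then a rotation vector rx, ry, rz in rad; each row is the pose to reach, as a shift and turn from the pose commanded when the command began, along the tool's axes at that moment; what a row does not reach only later rows make up. A row lasts 1/10 s, in which the tool goes at most 50 mm and 0.15 rad, less where a joint would pass 70% of its speed; a pose out of reach is approached as far as the arm can. OPENING is the finger opening in mm, set as the command begins (- or left out keeps the last). The fingers move at their own pace and stop on an object; FORCE is the grip in N (left out, the last holds). Time passes only in rows, so rows that do not move let the fingers close. It prints the time, the measured TCP pose, the force, the opening and the grip force at its end.
- monitor.read_state(): the state, without advancing time (a new reading comes with each control period).
- camrig.camera(name): name is "scene" or "top" or "wrist"; returns (picture, depth): 420x560x3 uint8, red, green, blue; 420x560 float32, mm along the optical axis (not along the pixel's ray), 0 where there is no reading.
- camrig.camera_info(name): a dict with "K" (3x3 intrinsics, pixels), "dist" ([k1, k2, p1, p2, k3] as OpenCV has them; the pictures are not rectified), "rvec" (rotation vector, rad) and "tvec" (3), from world to camera coordinates, as OpenCV has them; the wrist camera has in their place "mount" (4x4, takes a point from camera to tool coordinates, whose origin is the TCP and whose axes are the flange's). Camera axes: x right, y down, z forward; pixel columns grow to the right and rows downward; lengths in mm; the calibration is good to about 2 mm. A picture is of the moment at which its call begins: read the wrist's pose just before it. camera_info takes no time and is no camera call.
- manip.sign_off(): hands the job in; it is judged then, once.
The state is a dict: "clock": time; "joints": joint angles; "qd": joint speeds; "effort": joint torques, N m; "eef_pos": TCP position; "eef_rot": TCP orientation; "wrist_force": force on the tool from outside, world axes, zero at the start; "moment": the same for the moment, N m; "finger_gap": finger opening in mm; "finger_force": force on a finger pad.
Only numpy, scipy, OpenCV 4.12 (cv2) and the standard library are available. Lean on these libraries where they do the work, as an engineer would, in place of code of your own. Each camera call takes 0.05 s, during which the arm holds its last target. There are 200 camera calls.

TASK

The handle that broke off the small serving board is in the cardboard carton: swing both carton flaps well back, take the handle out and lay it flat on the clamp's bed between the sprung pad and the board, square to the board and centred on the pale patch on its edge, pale end towards that patch, and let go of it. Then pump the clamp's trigger against its pistol grip until the pad has pushed the handle tight against the board and the pad's spring is about half pressed in, never squeezing so hard that the spring goes solid, and without letting the handle fall or knocking over or shoving the things around. The clamp has no brake, so finish still squeezing the trigger and holding that pressure.

Things in the scene. Friction and masses are not known exactly. Their poses are not given: they have to be found in the camera images.
- carton: Open cardboard carton, fixed, 122 (its x) x 106 (its y) mm outside, 42 mm high, walls and floor 3 mm; origin at the centre of its underside. Two flaps, each 120 x 50 x 3 mm, are hinged along its long rims, which run along its x at y = +51.5 mm (left flap) and y = -51.5 mm (right flap), 42 mm up.
- flap_l (a joint): Angle of the carton's left flap (rad): 0 flat over the carton, 1.57 upright, up to 2.8 folded outwards (to the carton's +y). It starts half up at 0.85 to 1.2, leaving a gap of 35 mm or more between the flaps' free edges, and stays where it is pushed (under 1 N).
- flap_r (a joint): The same for the right flap, which folds outwards to the carton's -y.
- flap_l_edge (a point): Middle of the left flap's free edge.
- flap_r_edge (a point): Middle of the right flap's free edge.
- board_handle: The handle: light wood block 44 mm (its x) x 70 mm (its y) x 18 mm, 0.05 to 0.1 kg, with a 13 mm hanging hole near one end; origin at the centre of its underside, +y towards the pale butt end that belongs against the board. It starts lying on the carton's floor, near its middle, its +y within 0.2 rad of the carton's +y. Take it across its 44 mm width.
- handle_butt (a point): Centre of the handle's pale butt face (35 mm along +y, 9 mm up).
- serving_board: Small light-wood serving board, 130 mm (its x) x 110 mm (its y) x 18 mm, loose on the clamp's bed with its far edge (+y) near the fixed jaw; origin at the centre of its underside. About 0.3 kg. The broken edge is its -y edge, facing the pad.
- board_edge (a point): Centre of the pale patch on the board's -y edge, where the handle's butt belongs (9 mm above the board's underside); axes as the board's.
- clamp: Pump-trigger bench clamp, fixed; origin on the worktop, z up, +y = pressing direction, from pump head to board. Aluminium bed 90 mm wide (x), y -165 to 200 mm, top 10 mm up. Rubber face of the fixed jaw at y = 170 mm. Orange pump head 38 mm wide, y -155 to -78 mm, 76 mm high. The toothed bar runs through it at x = 0, 11 to 23 mm up, reaching back to y = -201 mm.
- pistol_grip (a point): Middle of the fixed orange and black pistol grip that rises straight up from the pump head to 151 mm: at clamp x = 0, y = -134 mm, 115 mm up. The grip is 26 mm wide (x) and spans clamp y = -143 to -125 mm. The black trigger stands on its +y side.
- trigger (a joint): Angle of the trigger (rad): 0 released, 0.36 squeezed home against the grip. Pulling it back to the grip drives the toothed bar forward (clamp +y), about 15 mm a full stroke; its teeth are 10 mm apart, so a free bar gains 10 mm a stroke; let go, it springs back (3 to 5 N) and the bar stays. Force on the bar is about 1.2 times the pull above the return spring.
- trigger_pull (a point): Centre of the trigger's front face, where it is pulled. Trigger 18 mm wide (x), 10 mm thick, pivoted 64 mm up at clamp y = -108 mm, top at 140 mm. 115 mm up, its front face is at clamp y = -94 mm released (top: -84 mm), -113 mm squeezed: trigger and grip together measure 49 mm there (59 mm at the top), squeezed 30 mm.
- bar (a joint): How far the toothed bar has been driven forward (m), 0 to 0.048. It starts between 0 and 0.010. It slides with 4 N of friction and has no brake: when the trigger is let go, the pad's spring pushes it back until only about 4 N remain.
- pad (a joint): How far the sprung pad at the bar's front end is pressed in against its spring (m): 0 free, 0.010 solid; 3 N per mm. About half pressed in (0.003 to 0.008) is right.
- pad_face (a point): Centre of the pad's rubber face (36 mm wide, 12 to 34 mm above the worktop), which looks to clamp +y; at clamp y = -43 mm plus joint bar less joint pad. At the start there are 90 to 105 mm between it and the board's edge.
- mug_a: Bystander: pale blue flowered mug upside down, 90 mm across, 92 mm high.
- soap_bottle: Bystander: white and teal pump soap bottle, 189 mm high, on a tile near the tap.
- salt_shaker: Bystander: grey salt shaker, 90 mm high, at the back.
- honey_jar: Bystander: honey jar, 64 mm across, 109 mm high, at the back.
- tea_box: Bystander: green tea carton, 67 x 145 x 86 mm, near the tap.

How it is judged:
By the outcome, as a careful person would: the job done as asked, in the order asked, and still so for the second after the job is handed in, while the arm keeps its last pose, push and grip.
It also fails if it takes over 61 s, if anything falls off the work surface, if the arm or the gripper's body presses on something with over 40 N, if the wrist force passes 120 N, or if a joint passes its speed limit or range.

## Working session

There is one attempt and no reset: what is moved stays moved. The work goes in short steps, Python scripts to look and compute and a shell command to move; the robot and the scene stay as the last step left them, time stands still between calls to the robot, and variables do not carry over. Pictures are saved under pics/ and viewed, at most 10 in all, crops included, and the job is handed in when it is done.

```bash
ls; mkdir -p pics; python3 - <<'E'
from cell import manip, camrig, monitor
import cv2,numpy as np
print(monitor.read_state(), manip.grip_depth)
for n in ("scene","top"):
    im,d=camrig.camera(n); cv2.imwrite(f"pics/{n}0.png",im[:,:,::-1]); np.save(f"pics/{n}0.npy",d)
    print(n,camrig.camera_info(n))
print(camrig.camera_info("wrist"))
E
```

```text
cell.py
nudge.py
pics
{'clock': 0.0, 'joints': array([-1.36957625e+00,  3.00500387e-01,  1.52159254e+00,  7.89554439e-06,
        1.32067627e+00, -6.65907028e-02]), 'qd': array([ 2.26289200e-05,  1.22780702e-04,  5.13074834e-04, -9.75595287e-04,
       -2.72632732e-04, -2.19951696e-03]), 'effort': array([-2.85621798e-03, -5.31816173e+01, -3.52744102e+01,  7.07436260e-02,
        2.43473402e-02, -5.43537840e-05]), 'eef_pos': array([ 145.49312817, -530.13555085,  204.86541245]), 'eef_rot': array([-3.14041923e+00, -8.59196481e-05,  2.67808770e-01]), 'wrist_force': array([-0.03911125,  0.19945626, -0.51025939]), 'moment': array([0.03915064, 0.02336234, 0.0450983 ]), 'finger_force': 0.0, 'finger_gap': 93.86988298418946} -18.8
scene {'K': array([[379.47166126,   0.        , 276.90556402],
       [  0.        , 379.47166126, 207.69407042],
       [  0.        ,   0.        ,   1.        ]]), 'dist': array([-0.07137241,  0.        ,  0.        ,  0.        ,  0.        ]), 'rvec': array([ 0.64336237,  2.89408171, -0.70474553]), 'tvec': array([ 537.85028031, -183.28384114, 1198.05354927])}
to
[... 246 characters left out ...]
rvec': array([ 2.07331417, -2.14116475,  0.23868142]), 'tvec': array([  20.64998359,  606.44820669, 1039.21499292])}
{'K': array([[357.88067335,   0.        , 284.44009137],
       [  0.        , 357.88067335, 206.68619203],
       [  0.        ,   0.        ,   1.        ]]), 'dist': array([-0.081733,  0.      ,  0.      ,  0.      ,  0.      ]), 'mount': array([[ 4.77171363e-04, -9.59419317e-01, -2.81982885e-01,
         8.34139930e+01],
       [ 9.99999774e-01,  3.24180176e-04,  5.89207860e-04,
        -5.27016742e-01],
       [-4.73884141e-04, -2.81983102e-01,  9.59419254e-01,
        -1.80258323e+02],
       [ 0.00000000e+00,  0.00000000e+00,  0.00000000e+00,
         1.00000000e+00]])}
```

```bash
python3 -c "
import cv2
for n in ('scene','top'):
    im=cv2.imread(f'pics/{n}0.png'); cv2.imwrite(f'pics/{n}0b.png',cv2.resize(im,(784,588),interpolation=cv2.INTER_CUBIC))"
```

```text
(no output)
```

View pics/top0.png

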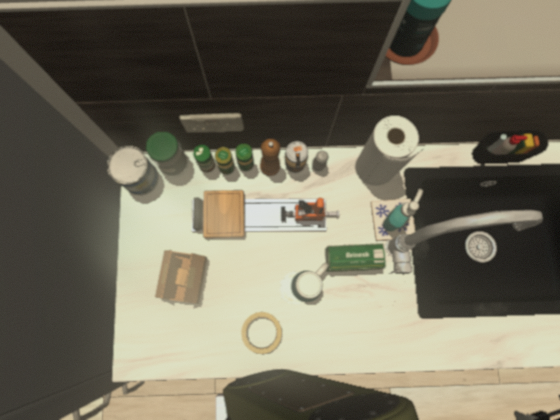

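View pics/scene0.png

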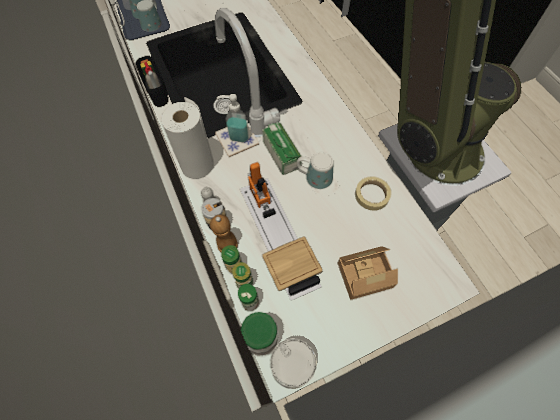

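```bash
cat > h.py <<'E'
import numpy as np, cv2
from cell import manip, camrig, monitor
from scipy.spatial.transform import Rotation as R
def cam(n, st=None):
    c=camrig.camera_info(n); K,d=c["K"],c["dist"]
    if n=="wrist":
        s=st or monitor.read_state()
        T=np.eye(4); T[:3,:3]=R.from_euler("xyz",s["eef_rot"]).as_matrix(); T[:3,3]=s["eef_pos"]
        return K,d,T@c["mount"]
    T=np.eye(4); T[:3,:3]=cv2.Rodrigues(c["rvec"])[0]; T[:3,3]=c["tvec"]
    return K,d,np.linalg.inv(T)
def ray(C,uv):
    K,d,T=C; p=cv2.undistortPoints(np.array([[uv]],float),K,d)[0,0]
    return T[:3,3],T[:3,:3]@np.array([p[0],p[1],1])
def at_z(C,uv,z):
    o,v=ray(C,uv); return o+v*(z-o[2])/v[2]
def at_d(C,uv,dep):
    o,v=ray(C,uv); return o+v*dep[int(round(uv[1])),int(round(uv[0]))]
def cloud(C,dep):
    K,d,T=C; h,w=dep.shape
    u,v=np.meshgrid(np.arange(w),np.arange(h))
    p=cv2.undistortPoints(np.stack([u,v],-1).reshape(-1,1,2).astype(float),K,d)[:,0]
    P=np.c_[p,np.ones(len(p))]*dep.reshape(-1,1)
    return (P@T[:3,:3].T+T[:3,3]).reshape(h,w,3)
def tri(C1,a,C2,b):
    o1,v1=ray(C1,a); o2,v2=ray(C2,b)
    t=np.linalg.lstsq(np.c_[v1,-v2],o2-o1,rcond=None)[0]
    p,q=o1+v1*t[0],o2+v2*t[1]; return (p+q)/2,np.linalg.norm(p-q)
def proj(C,P):
    K,d,T=C; W=np.linalg.inv(T); return cv2.projectPoints(np.array(P,float).reshape(-1,3),cv2.Rodrigues(W[:3,:3])[0],W[:3,3],K,d)[0][:,0]
def snap(n,name):
    s=monitor.read_state(); C=cam(n,s); im,dep=camrig.camera(n)
    cv2.imwrite(f"pics/{name}.png",im[:,:,::-1]); np.savez(f"pics/{name}.npz",dep=dep,K=C[0],d=C[1],T=C[2]); return C,im,dep
def load(name):
    z=np.load(f"pics/{name}.npz"); return (z["K"],z["d"],z["T"]),z["dep"]
def go(pos,rpy):
    "shift and rotvec in tool axes from the measured pose"
    s=monitor.read_state(); A=R.from_euler("xyz",s["eef_rot"])
    print("shift",A.inv().apply(np.array(pos)-s["eef_pos"]).round(1),"rot",(A.inv()*R.from_euler("xyz",rpy)).as_rotvec().round(3))
E
python3 - <<'E'
from h import *
d=np.load("pics/top0.npy"); C=cam("top")
P=cloud(C,d)
for k,uv in dict(board_tl=(205,192),board_br=(242,235),boardmid=(223,213),jaw=(197,213),bed=(265,215),padblk=(291,213),head=(310,214),barend=(335,214),carton_c=(181,278),cw1=(170,255),cw2=(190,300),mug=(310,287),tea=(355,257),table=(250,270)).items(): print(k,P[uv[1],uv[0]].round(0))
print("axes", (C[2][:3,:3]).round(2))
im=cv2.imread("pics/top0.png"); a=im[180:310,150:350]; cv2.imwrite("pics/c1.png",cv2.resize(a,(800,520),interpolation=cv2.INTER_CUBIC))
E
```

```text
board_tl [670. 180.  29.]
board_br [550.  82.  25.]
boardmid [611. 132.  26.]
jaw [610. 200.  38.]
bed [605.  20.   9.]
padblk [605. -50.  26.]
head [590. -95.  77.]
barend [ 600. -169.   17.]
carton_c [443. 243.  22.]
cw1 [496. 259.  82.]
cw2 [385. 211.  63.]
mug [406. -85.  90.]
tea [ 477. -202.   76.]
table [460.  65.  -4.]
axes [[-0.03 -0.98  0.22]
 [-1.    0.03 -0.01]
 [ 0.   -0.22 -0.98]]
```

View pics/c1.png

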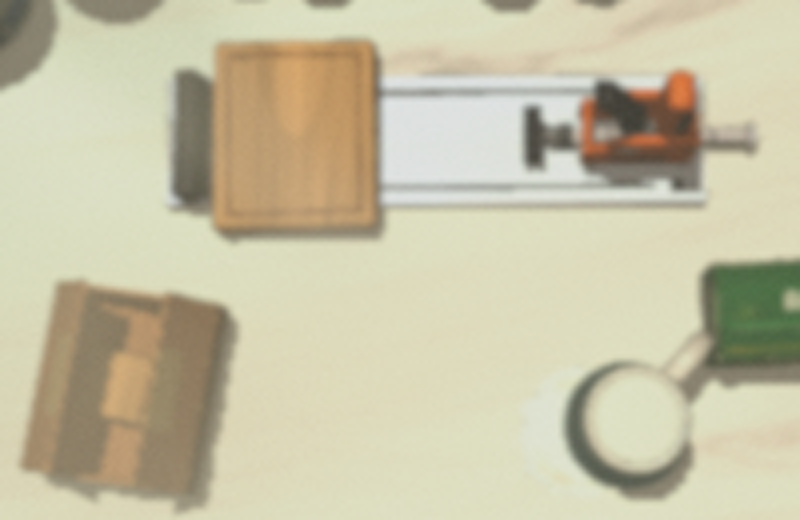

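```bash
R='[162,-194,-75,0,0,-0.6]'; python3 nudge.py '[[81,-97,-60,0,0,-0.3],[162,-194,-75,0,0,-0.6],[162,-194,-75,0,0,-0.6],[162,-194,-75,0,0,-0.6],[162,-194,-75,0,0,-0.6]]' 0; python3 -c "
from h import *
go([380,-20,280],[np.pi,0,1.2])
go([400,235,280],[np.pi,0,1.38])"
```

```text
clock: 0.6
eef_pos: [244.9, -311.2, 277.1]
eef_rot: [-3.141, -0.0, 0.873]
wrist_force: [1.1, 0.1, -0.1]
finger_gap: 57.2
finger_force: 0.0
shift [310.  -83.5  -2.8] rot [-0.    -0.    -0.327]
shift [ 518.3 -232.    -2.8] rot [-0.    -0.    -0.507]
```

```bash
python3 nudge.py '[[62,-17,0,0,0,-0.06],[124,-34,0,0,0,-0.13],[186,-50,0,0,0,-0.2],[248,-67,0,0,0,-0.26],[310,-84,0,0,0,-0.33]]'; python3 -c "
from h import *
go([440,275,280],[np.pi,0,1.38])"
```

```text
clock: 1.1
eef_pos: [351.0, -84.7, 277.0]
eef_rot: [3.141, -0.0, 1.2]
wrist_force: [1.4, -1.7, -0.2]
finger_gap: 17.6
finger_force: 0.0
shift [367.5 -47.4  -3.1] rot [ 0.001  0.    -0.18 ]
```

```bash
python3 nudge.py '[[50,-6,0,0,0,-0.05],[100,-12,0,0,0,-0.1],[150,-18,0,0,0,-0.15],[200,-24,0,0,0,-0.18],[250,-30,0,0,0,-0.18]]' ;python3 nudge.py '[[45,-20,0,0,0,0],[90,-40,0,0,0,0],[118,-40,0,0,0,0],[118,-40,0,0,0,0]]'; python3 -c "
from h import *
go([440,275,280],[np.pi,0,1.38])
C,im,dep=snap('wrist','w1')
cv2.imwrite('pics/w1b.png',cv2.resize(im[:,:,::-1],(800,600),interpolation=cv2.INTER_CUBIC))"
```

```text
clock: 1.6
eef_pos: [413.4, 157.5, 276.8]
eef_rot: [3.142, 0.0, 1.379]
wrist_force: [1.0, -0.2, 0.5]
finger_gap: 0.4
finger_force: 0.0
clock: 2.0
eef_pos: [396.4, 281.2, 276.1]
eef_rot: [-3.14, 0.001, 1.381]
wrist_force: [0.1, -0.4, 0.2]
finger_gap: 0.3
finger_force: 0.0
shift [ 2.1 44.  -4. ] rot [-0.001  0.001  0.001]
```

View pics/w1b.png

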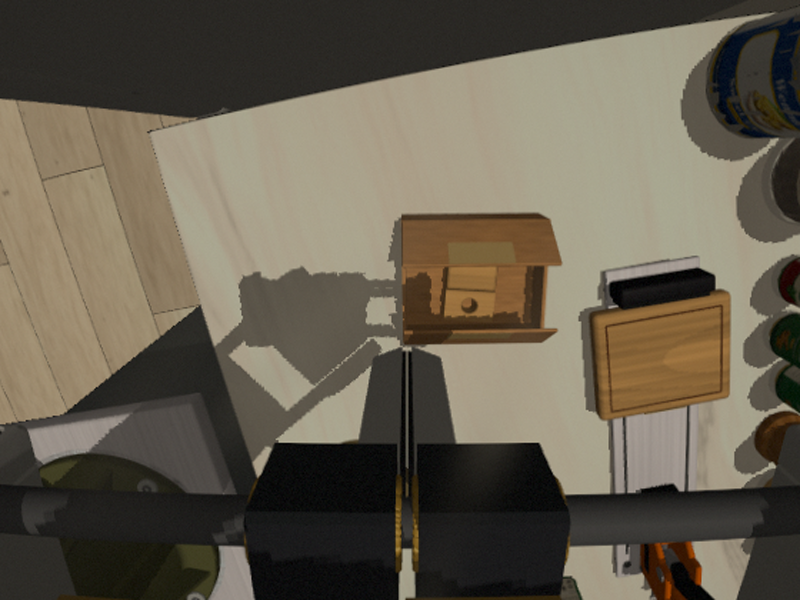

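```bash
python3 - <<'E'
from h import *
C,dep=load('w1'); P=cloud(C,dep)
s=1/1.4286
for k,(u,v) in dict(fl_hl=(403,218),fl_hr=(543,217),fl_el=(404,262),fl_er=(556,262),fr_l=(404,334),fr_r=(552,333),fr_mid=(480,336),h_hole=(468,304),h_tl=(452,272),h_tr=(492,272),h_bl=(448,312),h_br=(490,314),rimr=(545,300),board_bl=(602,413),board_br=(722,395),board_tl=(598,315),board_tr=(726,298),floor=(505,300),bed=(660,450)).items():
    print(k,P[int(v*s),int(u*s)].round(0))
# two-view check of flap edges: top view vs wrist
Ct=cam("top")
print("board top pix in top view", proj(Ct,[P[int(405*s),int(660*s)]]))
im=cv2.imread('pics/w1.png'); cv2.imwrite('pics/w1c.png',cv2.resize(im[140:250,270:400],(780,660)[:2] if 0 else (702,594),interpolation=cv2.INTER_CUBIC))
E
```

```text
fl_hl [399. 307.  31.]
fl_hr [515. 286.  26.]
fl_el [394. 281.  83.]
fl_er [507. 261.  85.]
fr_l [383. 225.  82.]
fr_r [499. 202.  80.]
fr_mid [442. 209.  75.]
h_hole [442. 214.   4.]
h_tl [431. 251.  21.]
h_tr [466. 244.  21.]
h_bl [422. 215.  22.]
h_br [458. 207.  21.]
rimr [504. 219.  44.]
board_bl [550.  89.  28.]
board_br [667.  85.  30.]
board_tl [554. 189.  26.]
board_tr [672. 183.  29.]
floor [476. 211.   3.]
bed [612.  24.  11.]
board top pix in top view [[239.77538671 214.33046204]]
```

View pics/w1c.png

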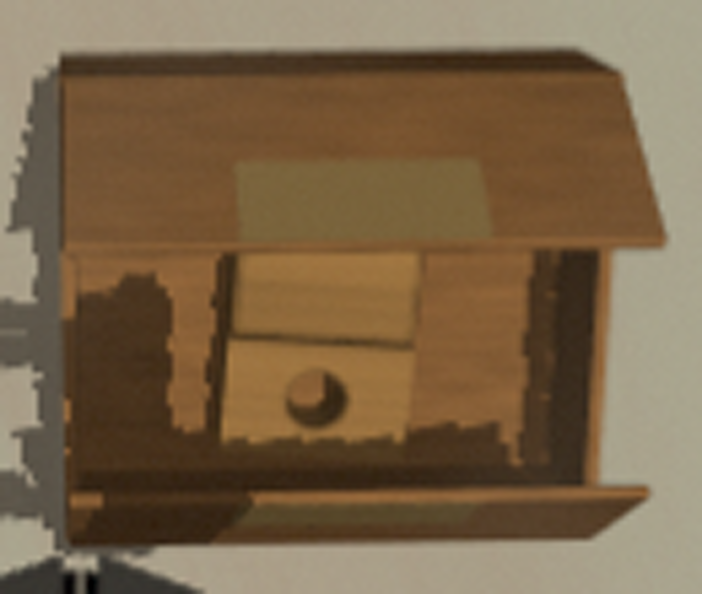

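```bash
python3 -c "
from h import *
go([446,242,62],[np.pi,0,1.388])"
```

```text
shift [-27.4  55.9 214.1] rot [-0.001  0.001 -0.008]
```

```bash
python3 nudge.py '[[-14,28,45,0,0,0],[-27,56,90,0,0,0],[-27,56,135,0,0,0],[-27,56,180,0,0,0],[-27,56,214,0,0,0]]'; python3 nudge.py '[[0,0,0,0,0,0],[20,0,0,0,0,0],[40,0,0,0,0,0],[60,0,0,0,0,0],[80,0,0,0,0,0]]';python3 nudge.py '[[0,0,0,0,0,0],[-40,0,0,0,0,0],[-80,0,0,0,0,0],[-100,0,0,0,0,0],[-120,0,0,0,0,0]]';python3 nudge.py '[[-20,0,0,0,0,0],[-40,0,0,0,0,0],[-40,0,0,0,0,0],[-20,0,-40,0,0,0],[40,0,-90,0,0,0]]'
```

```text
clock: 2.55
eef_pos: [445.9, 239.4, 60.1]
eef_rot: [-3.139, 0.002, 1.376]
wrist_force: [0.9, 0.8, 0.8]
finger_gap: 0.2
finger_force: 0.0
clock: 3.05
eef_pos: [463.1, 320.5, 65.5]
eef_rot: [3.14, -0.002, 1.377]
wrist_force: [-0.5, -0.6, -0.4]
finger_gap: 0.5
finger_force: 0.1
clock: 3.55
eef_pos: [439.1, 200.3, 64.6]
eef_rot: [3.14, -0.001, 1.377]
wrist_force: [1.3, 0.3, 0.0]
finger_gap: 0.4
finger_force: 0.4
clock: 4.05
eef_pos: [442.8, 219.6, 137.5]
eef_rot: [3.141, -0.0, 1.375]
wrist_force: [1.0, 0.8, 0.2]
finger_gap: 0.3
finger_force: 0.0
```

```bash
python3 nudge.py '[[20,0,-45,0,0,0],[40,0,-90,0,0,0],[40,0,-110,0,0,0],[40,0,-110,0,0,0]]' 94; python3 - <<'E'
from h import *
C,im,dep=snap('wrist','w2'); P=cloud(C,dep)
print(monitor.read_state()['eef_pos'])
cv2.imwrite('pics/w2c.png',cv2.resize(im[120:260,180:400,::-1],(792,504),interpolation=cv2.INTER_CUBIC))
E
```

```text
clock: 4.45
eef_pos: [450.9, 260.4, 248.8]
eef_rot: [3.137, -0.004, 1.378]
wrist_force: [0.5, 0.1, -0.8]
finger_gap: 29.3
finger_force: 0.0
[450.36965116 259.7581856  246.42942361]
```

View pics/w2c.png

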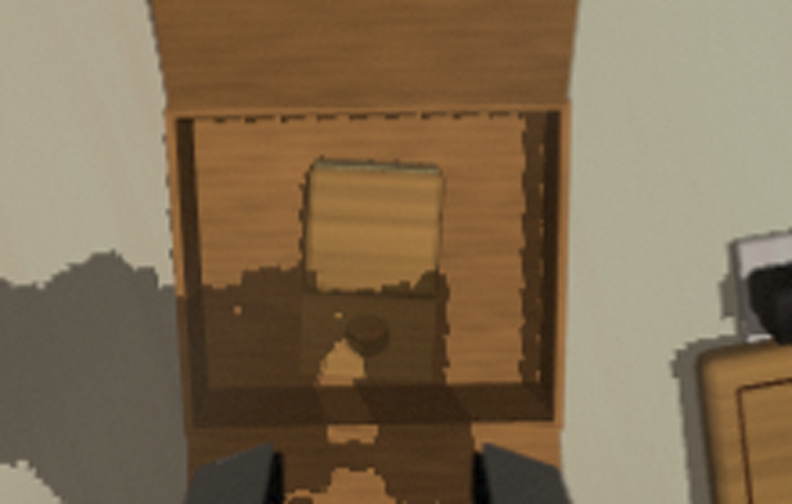

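```bash
cat > m.py <<'E'
from h import *
C,dep=load('w2'); P=cloud(C,dep)
c=np.array([446,242]); ex=np.array([.983,-.182]); ey=np.array([.182,.983])
q=(P[...,:2]-c); X=q@ex; Y=q@ey; Z=P[...,2]
m=(abs(X)<50)&(abs(Y)<46)&(Z>13)&(Z<30)&(dep>0)
n,lab,st,_=cv2.connectedComponentsWithStats(m.astype(np.uint8)); m=lab==1+st[1:,4].argmax()
pts=P[m]; print(len(pts),np.median(pts[:,2]))
print(cv2.minAreaRect(pts[:,:2].astype(np.float32)))
# top corners by pixels on z=21
for uv in [(312,168),(442,170),(303,378),(441,380),(366,334)]: print(at_z(C,(180+uv[0]/3.6,120+uv[1]/3.6),21).round(1))
# walls: rim
m=(Z>36)&(Z<47)&(abs(X)<70)&(abs(Y)<60)&(dep>0); r=cv2.minAreaRect(P[m][:,:2].astype(np.float32)); print("rim",r)
for nm,mm in dict(L=(Y>62)&(Y<110),R=(Y<-62)&(Y>-110)).items():
    mm=mm&(abs(X)<40)&(dep>0)&(Z>15)
    if mm.sum()>20: print(nm,mm.sum(),np.polyfit(abs(Y[mm]),Z[mm],1))
E
python3 m.py
```

```text
2113 21.81891748380798
((446.62786865234375, 238.45907592773438), (70.81446075439453, 44.0214729309082), 75.7890853881836)
[435.  275.8  21. ]
[475.8 267.1  21. ]
[417.6 206.8  21. ]
[462.9 197.2  21. ]
[441.3 217.9  21. ]
rim ((447.2352294921875, 241.89857482910156), (119.95307159423828, 122.5771713256836), 79.74674987792969)
L 2685 [ 0.60532371 10.34243613]
R 1695 [ 0.50044864 18.50017265]
```

```bash
python3 nudge.py '[[0,0,0,0,0,0],[0,0,0,0,0,0]]' 68;python3 -c "
from h import *
go([446.6,238.5,9],[np.pi,0,1.323])"
```

```text
clock: 4.7
eef_pos: [449.8, 259.1, 243.8]
eef_rot: [-3.14, 0.001, 1.377]
wrist_force: [0.8, -0.6, -0.4]
finger_gap: 48.4
finger_force: 0.0
shift [-20.6   1.1 234.8] rot [-0.002  0.001  0.054]
```

```bash
python3 nudge.py '[[-10,1,40,0,0,0.03],[-20,1,80,0,0,0.054],[-20,1,120,0,0,0.054],[-20,1,150,0,0,0.054],[-20,1,150,0,0,0.054]]' 68;python3 -c "
from h import *
go([446.6,238.5,9],[np.pi,0,1.323])"
```

```text
clock: 5.2
eef_pos: [445.2, 238.4, 90.9]
eef_rot: [-3.135, 0.005, 1.323]
wrist_force: [0.0, -1.0, -0.3]
finger_gap: 67.8
finger_force: 0.0
shift [ 0.8  1.9 81.9] rot [-0.006  0.005  0.   ]
```

```bash
python3 nudge.py '[[0,1,25,0,0,0],[0,1,50,0,0,0],[0,1,70,0,0,0],[0,1,80,0,0,0],[0,1,80,0,0,0]]';python3 nudge.py '[[0,0,0,0,0,0],[0,0,0,0,0,0],[0,0,0,0,0,0],[0,0,0,0,0,0],[0,0,0,0,0,0]]' 30 20
```

```text
clock: 5.7
eef_pos: [448.3, 239.4, 14.8]
eef_rot: [-3.141, 0.001, 1.324]
wrist_force: [1.2, -0.2, 0.4]
finger_gap: 68.2
finger_force: 0.0
clock: 6.2
eef_pos: [448.7, 239.7, 15.6]
eef_rot: [3.141, -0.001, 1.324]
wrist_force: [-2.4, 0.4, 5.9]
finger_gap: 43.6
finger_force: 20.0
```

```bash
python3 nudge.py '[[0,0,0,0,0,0],[0,0,0,0,0,0],[0,0,4,0,0,0],[0,0,7,0,0,0],[0,0,7,0,0,0]]' 54;python3 nudge.py '[[0,0,0,0,0,0],[0,0,0,0,0,0],[0,0,0,0,0,0],[0,0,0,0,0,0],[0,0,0,0,0,0]]' 30 25; python3 nudge.py '[[0,0,0,0,0,0],[0,0,-15,0,0,0],[0,0,-40,0,0,0],[0,0,-80,0,0,0],[0,0,-110,0,0,0]]'; python3 nudge.py '[[0,0,-10,0,0,0],[0,0,-10,0,0,0]]'
```

```text
clock: 6.7
eef_pos: [448.0, 239.3, 7.2]
eef_rot: [-3.141, 0.001, 1.324]
wrist_force: [1.4, 0.5, 0.2]
finger_gap: 54.0
finger_force: 0.0
clock: 7.2
eef_pos: [448.4, 239.5, 7.9]
eef_rot: [3.142, -0.0, 1.324]
wrist_force: [0.1, 0.1, -0.0]
finger_gap: 44.1
finger_force: 25.0
clock: 7.7
eef_pos: [448.5, 239.6, 119.9]
eef_rot: [3.141, -0.001, 1.324]
wrist_force: [-0.3, 1.1, 0.2]
finger_gap: 43.2
finger_force: 25.0
clock: 7.9
eef_pos: [448.8, 239.7, 128.7]
eef_rot: [3.14, -0.001, 1.324]
wrist_force: [0.1, -0.6, -0.3]
finger_gap: 43.9
finger_force: 25.0
```

```bash
python3 - <<'E'
from h import *
d=np.load("pics/top0.npy"); P=cloud(cam("top"),d)
for y0 in range(-180,200,20):
    m=(P[...,1]>y0)&(P[...,1]<y0+20)&(P[...,0]>560)&(P[...,0]<780)&(P[...,2]>50)
    q=P[m]
    print(y0, "minx z>50:",q[:,0].min().round() if len(q) else None, "minx z>95:", q[q[:,2]>95][:,0].min().round() if (q[:,2]>95).any() else None, "max z",q[:,2].max().round() if len(q) else None)
go([604,-20,140],[np.pi,0,1.57])
print(monitor.read_state()['joints'].round(2))
E
```

```text
-180 minx z>50: None minx z>95: None max z None
-160 minx z>50: 728.0 minx z>95: None max z 89.0
-140 minx z>50: 584.0 minx z>95: 590.0 max z 152.0
-120 minx z>50: 584.0 minx z>95: 590.0 max z 154.0
-100 minx z>50: 584.0 minx z>95: 595.0 max z 125.0
-80 minx z>50: 586.0 minx z>95: 596.0 max z 144.0
-60 minx z>50: 720.0 minx z>95: 723.0 max z 113.0
-40 minx z>50: 735.0 minx z>95: 735.0 max z 150.0
-20 minx z>50: 722.0 minx z>95: 724.0 max z 172.0
0 minx z>50: 723.0 minx z>95: 724.0 max z 169.0
20 minx z>50: 736.0 minx z>95: 739.0 max z 151.0
40 minx z>50: 734.0 minx z>95: 734.0 max z 109.0
60 minx z>50: 730.0 minx z>95: 732.0 max z 112.0
80 minx z>50: 734.0 minx z>95: 735.0 max z 107.0
100 minx z>50: 722.0 minx z>95: 724.0 max z 111.0
120 minx z>50: 722.0 minx z>95: 724.0 max z 110.0
140 minx z>50: 733.0 minx z>95: 735.0 max z 107.0
160 minx z>50: 731.0 minx z>95: 732.0 max z 109.0
180 minx z>50: 731.0 minx z>95: 733.0 max z 109.0
shift [-213.8  214.   -11.2] rot [ 0.002 -0.001 -0.246]
[ 0.42  0.29  1.73 -0.    1.13  0.67]
```

```bash
python3 nudge.py '[[-25,25,-10,0,0,-0.03],[-55,55,-20,0,0,-0.08],[-87,87,-20,0,0,-0.13],[-119,119,-20,0,0,-0.18],[-150,150,-20,0,0,-0.246]]';python3 nudge.py '[[-30,0,0,0,0,0],[-60,0,0,0,0,0],[-90,0,0,0,0,0],[-90,0,0,0,0,0]]'; python3 -c "
from h import *
go([604,-20,140],[np.pi,0,1.57])"
```

```text
clock: 8.4
eef_pos: [557.2, 55.5, 145.8]
eef_rot: [-3.139, 0.0, 1.572]
wrist_force: [-0.2, 0.9, -0.9]
finger_gap: 43.7
finger_force: 25.0
clock: 8.8
eef_pos: [556.3, -35.4, 145.6]
eef_rot: [-3.139, 0.0, 1.567]
wrist_force: [0.0, 0.4, -0.3]
finger_gap: 43.7
finger_force: 25.0
shift [15.6 47.7  5.5] rot [-0.003  0.    -0.003]
```

```bash
python3 nudge.py '[[5,16,0,0,0.1,0],[10,32,0,0,0.2,0],[15,47,0,0,0.3,0],[15,47,0,0,0.4,0],[15,47,0,0,0.4,0]]'; python3 - <<'E'
from h import *
C,im,dep=snap('wrist','w3')
cv2.imwrite('pics/w3b.png',cv2.resize(im[:,:,::-1],(800,600),interpolation=cv2.INTER_CUBIC))
E
```

```text
clock: 9.3
eef_pos: [603.4, -18.4, 145.0]
eef_rot: [-3.137, -0.402, 1.566]
wrist_force: [-1.1, 0.3, -1.9]
finger_gap: 43.9
finger_force: 25.0
```

View pics/w3b.png

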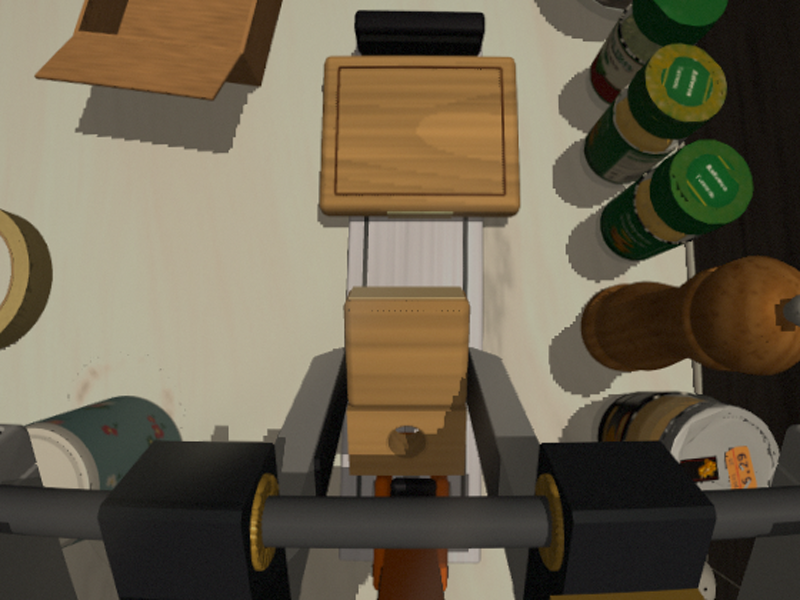

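```bash
python3 - <<'E'
from h import *
C,dep=load('w3'); P=cloud(C,dep); s=.7
def comp(m,name):
    n,lab,st,_=cv2.connectedComponentsWithStats(m.astype(np.uint8)); m=lab==1+st[1:,4].argmax()
    r=cv2.minAreaRect(P[m][:,:2].astype(np.float32)); print(name,m.sum(),"z",np.median(P[m][:,2]).round(1),np.round(r[0],1),np.round(r[1],1),round(r[2],2)); return m
Z=P[...,2]; ok=dep>0
v,u=np.mgrid[:420,:560]
mb=comp(ok&(Z>22)&(Z<34)&(v<152)&(v>38)&(u>215)&(u<370),"board")
for k,uv in dict(L=(323,211),Rr=(516,211),pL=(387,211),pR=(454,211)).items(): print(k,at_z(C,(uv[0]*s,uv[1]*s),27).round(1))
# bed edges by pixels at z=10 (two rows)
for uv in [(349,230),(349,280),(483,230),(483,280)]: print("bed",at_z(C,(uv[0]*s,uv[1]*s),10).round(1), at_d(C,(uv[0]*s,uv[1]*s),dep).round(1))
for uv in [(360,50),(483,50)]: print("jaw",at_d(C,(uv[0]*s,uv[1]*s),dep).round(1))
# top-camera pad/head
d=np.load("pics/top0.npy"); Q=cloud(cam("top"),d)
m=(Q[...,2]>66)&(Q[...,1]<-60)&(Q[...,1]>-170)&(Q[...,0]>560)&(Q[...,0]<640)
print("head rect",cv2.minAreaRect(Q[m][:,:2].astype(np.float32)))
Ct=cam("top")
f=lambda u,v:(150+u/4,180+v/4)
for k,uv,z in [("padface_a",(525,105),34),("padface_b",(525,168),34),("bed_bl",(707,204),10),("bed_tr",(706,77),10),("bed_l1",(400,206),10),("bed_l2",(400,76),10),("board_br",(378,232),28),("board_tr",(378,42),28),("jaw",(211,110),40)]: print(k,at_z(Ct,f(*uv),z).round(1))
print("handle")
T=np.eye(4); st=C[2]@np.linalg.inv(camrig.camera_info("wrist")["mount"]); Rt=st[:3,:3]
H=(P-st[:3,3])@Rt   # tool coords
hm=ok&(H[...,2]>-25)&(H[...,2]<-5)&(abs(H[...,1])<30)&(abs(H[...,0])<50)&(u>240)&(u<330)
q=H[hm]; print(q.min(0).round(1),q.max(0).round(1),np.median(q,0).round(1))
for uv in [(347,300),(467,300),(349,472),(466,472),(347,405),(467,405)]: print(H[int(uv[1]*s),int(uv[0]*s)].round(1))
E
```

```text
board 15103 z 28.9 [612.6 132.7] [109.3 130.6] 89.1
L [550.8  79.2  27. ]
Rr [674.   78.8  27. ]
pL [591.6  78.9  27. ]
pR [634.3  78.8  27. ]
bed [565.6  70.9  10. ] [565.7  70.5  11.3]
bed [566.   37.1  10. ] [566.1  36.9  11.5]
bed [655.1  70.6  10. ] [656.4  72.7   1.4]
bed [654.3  36.8  10. ] [655.5  38.    1.8]
jaw [572.  198.   16.8]
jaw [ 6.604e+02  2.087e+02 -2.000e-01]
head rect ((603.2352294921875, -99.74113464355469), (72.23472595214844, 38.63496780395508), 89.0517349243164)
padface_a [622.6 -24.1  34. ]
padface_b [579.9 -22.5  34. ]
bed_bl [ 556.  -144.6   10. ]
bed_tr [ 643.9 -149.2   10. ]
bed_l1 [561.3  61.7  10. ]
bed_l2 [651.2  59.8  10. ]
board_br [541.3  75.8  28. ]
board_tr [670.9  73.4  28. ]
jaw [624.5 184.1  40. ]
handle
[-49.8 -22.1 -23.5] [34.2 24.2 -5. ] [  2.1   1.1 -13.7]
[ 32.  -20.3 -10.5]
[ 32.2  21.3 -11.1]
[-35.5 -21.3 -13.6]
[-114.8   38.7   96.9]
[ -6.3 -21.2 -14.4]
[-75.6  39.  113.2]
```

```bash
python3 -c "
from h import *
go([611.5,38.5,80],[np.pi,0,1.553])"
```

```text
shift [26.6  8.2 82.5] rot [-0.007 -0.399  0.014]
```

```bash
python3 nudge.py '[[8,3,20,0,-0.1,0],[16,6,40,0,-0.2,0.014],[27,8,60,-0.004,-0.3,0.014],[27,8,82,-0.007,-0.4,0.014],[27,8,82,-0.007,-0.4,0.014]]';  python3 nudge.py '[[0,0,0,0,0,0]]';  python3 -c "
from h import *
go([611.5,38.5,20],[np.pi,0,1.553])"
```

```text
clock: 9.85
eef_pos: [610.6, 42.9, 80.5]
eef_rot: [3.14, 0.005, 1.56]
wrist_force: [0.3, 0.4, -0.5]
finger_gap: 43.6
finger_force: 25.0
clock: 9.95
eef_pos: [611.8, 40.5, 82.8]
eef_rot: [3.137, 0.0, 1.557]
wrist_force: [-0.1, 0.1, -0.0]
finger_gap: 43.5
finger_force: 25.0
shift [-2.  -0.5 62.8] rot [0.004 0.    0.004]
```

```bash
python3 nudge.py '[[-2,0,20,0.004,0,0.004],[-2,0,40,0.004,0,0.004],[-2,0,55,0.004,0,0.004],[-2,0,63,0.004,0,0.004],[-2,0,63,0.004,0,0.004]]';  python3 nudge.py '[[0,0,0,0,0,0],[0,0,0,0,0,0]]';  python3 -c "
from h import *
go([611.5,38.5,15],[np.pi,0,1.553])
C,im,dep=snap('wrist','w4')
cv2.imwrite('pics/w4b.png',cv2.resize(im[:,:,::-1],(800,600),interpolation=cv2.INTER_CUBIC))"
```

```text
clock: 10.45
eef_pos: [612.1, 36.8, 19.2]
eef_rot: [-3.141, -0.0, 1.55]
wrist_force: [-0.3, 0.2, -0.7]
finger_gap: 43.6
finger_force: 25.0
clock: 10.65
eef_pos: [612.9, 37.1, 20.9]
eef_rot: [3.14, -0.0, 1.551]
wrist_force: [-0.0, 0.3, -1.2]
finger_gap: 43.9
finger_force: 25.0
shift [ 1.4 -1.4  5.9] rot [ 0.002 -0.    -0.002]
```

```bash
python3 nudge.py '[[1,-1,3,0,0,0],[1,-1,5,0,0,0],[1,-1,5,0,0,0]]';  python3 nudge.py '[[0,0,1,0,0,0],[0,0,1,0,0,0]]'
```

```text
clock: 11.0
eef_pos: [611.3, 38.2, 14.8]
eef_rot: [-3.142, -0.0, 1.551]
wrist_force: [0.0, 0.2, -0.2]
finger_gap: 43.8
finger_force: 25.0
clock: 11.2
eef_pos: [611.4, 38.2, 14.8]
eef_rot: [3.141, -0.0, 1.551]
wrist_force: [-5.5, 0.5, 10.2]
finger_gap: 44.0
finger_force: 25.0
```

Touching the bed. Release, lift, tilt back and look.

```bash
python3 nudge.py '[[0,0,-1,0,0,0],[0,0,-1,0,0,0],[0,0,-1,0,0,0],[0,0,-1,0,0,0]]' 64; python3 nudge.py '[[0,0,-25,0,0,0],[0,0,-60,0,0,0],[-10,0,-105,0,0,0],[-30,0,-150,0,0.1,0],[-50,0,-170,0,0.2,0]]' ; python3 nudge.py '[[-10,0,0,0,0.1,0],[-20,0,0,0,0.2,0],[-20,0,0,0,0.2,0]]' 94; python3 - <<'E'
from h import *
C,im,dep=snap('wrist','w5')
cv2.imwrite('pics/w5b.png',cv2.resize(im[:,:,::-1],(800,600),interpolation=cv2.INTER_CUBIC))
E
```

```text
clock: 11.6
eef_pos: [611.3, 38.1, 14.7]
eef_rot: [-3.141, -0.0, 1.551]
wrist_force: [0.9, 0.7, -0.8]
finger_gap: 63.7
finger_force: 0.0
clock: 12.1
eef_pos: [611.5, -11.6, 189.8]
eef_rot: [3.134, -0.203, 1.555]
wrist_force: [0.1, 0.1, 0.1]
finger_gap: 64.0
finger_force: 0.0
clock: 12.4
eef_pos: [609.5, -34.1, 179.6]
eef_rot: [-3.14, -0.403, 1.546]
wrist_force: [0.0, 0.3, -0.3]
finger_gap: 84.5
finger_force: 0.0
```

View pics/w5b.png

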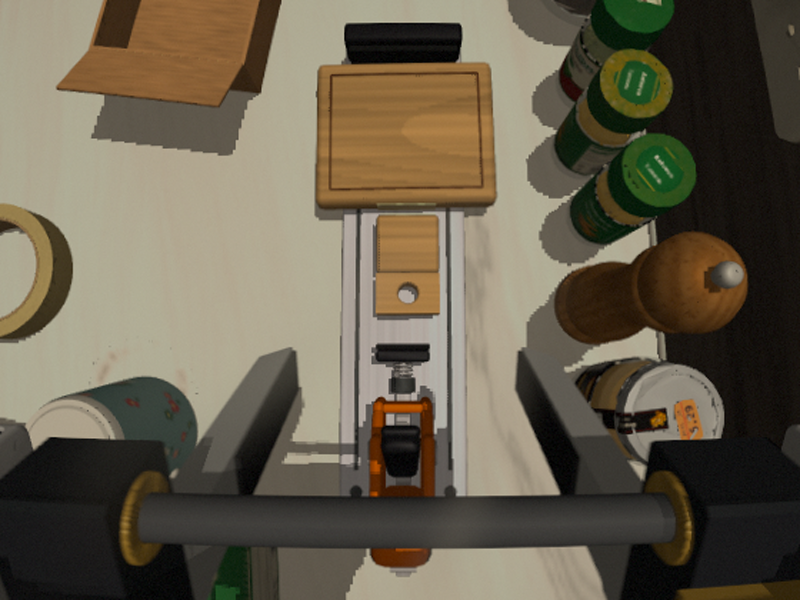

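```bash
python3 - <<'E'
from h import *
C,dep=load('w5'); P=cloud(C,dep); Z=P[...,2]; ok=dep>0; s=.7
v,u=np.mgrid[:420,:560]
def comp(m,name):
    n,lab,st,_=cv2.connectedComponentsWithStats(m.astype(np.uint8)); m=lab==1+st[1:,4].argmax()
    r=cv2.minAreaRect(P[m][:,:2].astype(np.float32)); print(name,m.sum(),"z",np.median(P[m][:,2]).round(1),np.round(r[0],1),np.round(r[1],1),round(r[2],2))
comp(ok&(Z>22)&(Z<34)&(v<146)&(v>38)&(u>215)&(u<355),"board")
comp(ok&(Z>20)&(Z<36)&(v>150)&(v<225)&(u>255)&(u<315),"handle")
for n,a in dict(patchL=(376,203),patchR=(436,203),butL=(377,217),butR=(438,217)).items(): print(n,at_z(C,(a[0]*s,a[1]*s),28).round(1))
for n,a in dict(padL=(376,346),padR=(430,346)).items(): print(n,at_z(C,(a[0]*s,a[1]*s),34).round(1),at_d(C,(a[0]*s,a[1]*s),dep).round(1))
for col in (382,402,424):
    print(col,[(r,*P[int(r*s),int(col*s)].round(0)) for r in (403,410,425,440,455,470,480,487,552,558,562)])
Ct,it,dt=snap('top','t5'); Q=cloud(Ct,dt)
d=np.load("pics/top0.npy"); Q0=cloud(Ct,d)
m=(Q0[...,2]>100)&(Q0[...,1]<-40)&(Q0[...,1]>-170)&(Q0[...,0]>560)&(Q0[...,0]<640)
q=Q0[m]; q=q[q[:,1].argsort()]; print(q[::3].round(0).tolist())
E
```

```text
board 12611 z 28.9 [613.  136.3] [116.1 129.7] 89.79
handle 2911 z 28.9 [612.3  35.4] [69.  44.1] 89.04
patchL [591.3  79.2  28. ]
patchR [633.7  78.2  28. ]
butL [591.9  69.   28. ]
butR [634.8  68.   28. ]
padL [590.1 -21.3  34. ] [590.1 -21.3  33.9]
padR [626.2 -22.2  34. ] [627.3 -21.8  10.8]
382 [(403, np.float64(594.0), np.float64(-58.0), np.float64(49.0)), (410, np.float64(594.0), np.float64(-62.0), np.float64(50.0)), (425, np.float64(594.0), np.float64(-70.0), np.float64(58.0)), (440, np.float64(598.0), np.float64(-66.0), np.float64(140.0)), (455, np.float64(594.0), np.float64(-87.0), np.float64(66.0)), (470, np.float64(594.0), np.float64(-96.0), np.float64(66.0)), (480, np.float64(594.0), np.float64(-102.0), np.float64(65.0)), (487, np.float64(593.0), np.float64(-106.0), np.float64(64.0)), (552, np.float64(598.0), np.float64(-112.0), np.float64(152.0)), (558, np.float64(598.0), np.float64(-114.0), np.float64(153.0)), (562, np.float64(598.0), np.float64(-117.0), np.float64(150.0))]
402 [(403, np.float64(606.0), np.float64(-58.0), np.float64(49.0)), (410, np.float64(606.0), np
[... 2225 characters left out ...]
122.0], [609.0, -106.0, 106.0], [597.0, -106.0, 102.0], [606.0, -106.0, 108.0], [603.0, -91.0, 100.0], [597.0, -88.0, 104.0], [601.0, -88.0, 111.0], [605.0, -85.0, 116.0], [602.0, -85.0, 117.0], [611.0, -83.0, 121.0], [603.0, -82.0, 123.0], [600.0, -82.0, 125.0], [612.0, -80.0, 127.0], [600.0, -79.0, 127.0], [604.0, -79.0, 132.0], [596.0, -77.0, 123.0], [609.0, -76.0, 141.0], [601.0, -76.0, 143.0], [608.0, -74.0, 137.0], [596.0, -73.0, 135.0], [601.0, -73.0, 143.0], [597.0, -71.0, 130.0], [609.0, -71.0, 144.0], [604.0, -71.0, 143.0], [612.0, -69.0, 140.0], [605.0, -69.0, 140.0], [597.0, -68.0, 140.0], [607.0, -66.0, 141.0], [599.0, -66.0, 144.0], [608.0, -64.0, 139.0], [602.0, -64.0, 140.0]]
```

```bash
python3 - <<'E'
from h import *
d=np.load("pics/top0.npy"); Q=cloud(cam("top"),d)
m=(Q[...,2]>120)&(Q[...,1]>-330)&(Q[...,1]<-150)&(Q[...,0]>480)&(Q[...,0]<760)&(d>0)
q=Q[m]; print(len(q), q.min(0).round(),q.max(0).round())
for x in range(480,760,40):
    w=q[(q[:,0]>=x)&(q[:,0]<x+40)]; print(x, len(w), w[:,1].max().round() if len(w) else None, w[:,2].max().round() if len(w) else None)
E
python3 nudge.py '[[0,0,-20,0,-0.1,0],[0,0,-40,0,-0.2,0],[0,0,-50,0,-0.3,0],[0,0,-50,0,-0.4,0],[0,0,-50,0,-0.4,0]]' 94
python3 -c "
from h import *
go([607,-103,215],[np.pi,0,-.018])"
```

```text
2658 [ 496. -330.  120.] [ 760. -233.  295.]
480 361 -314.0 295.0
520 21 -305.0 243.0
560 310 -297.0 200.0
600 4 -317.0 193.0
640 0 None None
680 1139 -235.0 232.0
720 823 -233.0 232.0
clock: 13.0
eef_pos: [609.9, -48.1, 228.0]
eef_rot: [3.139, 0.004, 1.555]
wrist_force: [-0.1, 0.0, -0.3]
finger_gap: 94.2
finger_force: 0.0
shift [-54.9  -2.1  13.2] rot [5.000e-03 1.000e-03 1.573e+00]
```

```bash
python3 nudge.py '[[-10,0,0,0,0,0.14],[-20,0,0,0,0,0.28],[-30,0,0,0,0,0.42],[-40,0,0,0,0,0.56],[-55,-2,0,0,0,0.7]]'; python3 nudge.py '[[0,0,0,0,0,0.15],[0,0,0,0,0,0.3],[0,0,0,0,0,0.45],[0,0,0,0,0,0.6],[0,0,0,0,0,0.75]]'; python3 nudge.py '[[0,0,0,0,0,0.12],[0,0,0,0,0,0.12],[0,0,0,0,0,0.12]]'
python3 -c "
from h import *
go([607,-103,150],[np.pi,0,-.018])"
```

```text
clock: 13.5
eef_pos: [606.6, -105.3, 226.8]
eef_rot: [-3.141, -0.001, 0.846]
wrist_force: [-0.7, 0.1, 0.4]
finger_gap: 94.0
finger_force: 0.0
clock: 14.0
eef_pos: [606.5, -105.3, 226.8]
eef_rot: [-3.14, -0.0, 0.095]
wrist_force: [0.2, -0.8, -0.2]
finger_gap: 93.5
finger_force: 0.0
clock: 14.3
eef_pos: [606.5, -105.5, 226.9]
eef_rot: [-3.141, -0.0, -0.015]
wrist_force: [-0.1, 0.7, 0.3]
finger_gap: 94.2
finger_force: 0.0
shift [ 0.5 -2.5 76.9] rot [-0.001 -0.     0.003]
```

```bash
python3 nudge.py '[[0,-2,30,0,0,0],[0,-2,60,0,0,0],[0,-2,60,0,0,0]]'; python3 - <<'E'
from h import *
C,im,dep=snap('wrist','w6')
cv2.imwrite('pics/w6b.png',cv2.resize(im[:,:,::-1],(800,600),interpolation=cv2.INTER_CUBIC))
go([607,-103,98],[np.pi,0,-.018])
E
```

```text
clock: 14.6
eef_pos: [604.9, -103.3, 163.1]
eef_rot: [-3.14, 0.006, -0.016]
wrist_force: [1.1, 1.1, 0.2]
finger_gap: 94.3
finger_force: 0.0
shift [ 1.3 -0.5 67.9] rot [-0.001  0.003  0.001]
```

View pics/w6b.png

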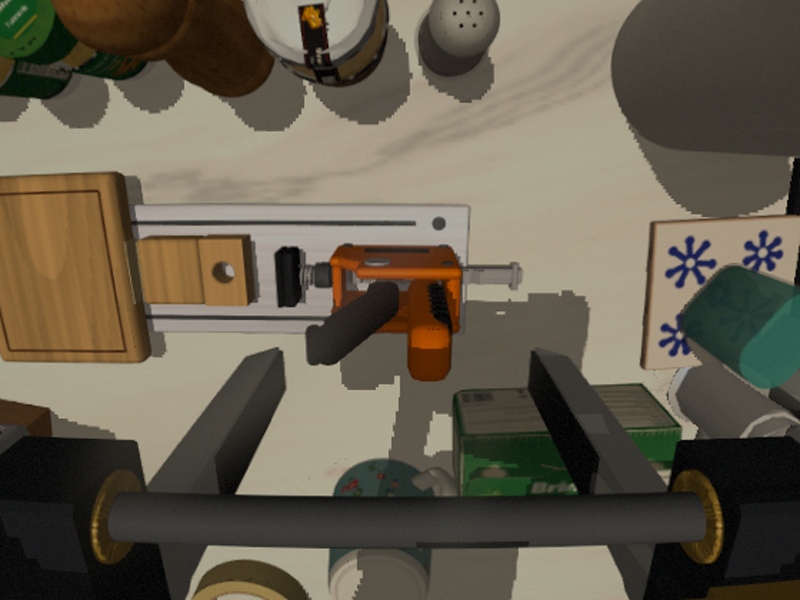

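```bash
python3 - <<'E'
from h import *
C,dep=load('w6'); s=.7
for n,a in dict(grip_l=(409,345),grip_r=(451,345),gripc=(430,360),grip_top_far=(430,318),grip_near=(430,378),trig=(320,345),trigL=(308,335),trignear=(318,362)).items(): print(n,at_d(C,(a[0]*s,a[1]*s),dep).round(1),at_z(C,(a[0]*s,a[1]*s),150 if n[0]=='g' else 140).round(1))
E
python3 nudge.py '[[2,0,30,0,0,0],[2,0,55,0,0,0],[2,0,66,0,0,0],[2,0,66,0,0,0]]'
```

```text
grip_l [ 609.1 -103.8  147.3] [ 610.2 -103.8  150. ]
grip_r [ 5.481e+02 -1.338e+02 -2.000e-01] [ 609.9 -120.9  150. ]
gripc [ 604.6 -112.2  152.7] [ 603.4 -112.3  150. ]
grip_top_far [ 618.7 -112.7  141.6] [ 621.7 -112.4  150. ]
grip_near [ 595.7 -112.3  150.9] [ 595.3 -112.3  150. ]
trig [607.8 -66.2 142.9] [606.6 -65.7 140. ]
trigL [612.2 -61.4 142.6] [611.2 -60.8 140. ]
trignear [599.2 -64.5 141.1] [598.7 -64.3 140. ]
clock: 15.05
eef_pos: [608.5, -103.9, 101.1]
eef_rot: [-3.141, 0.001, -0.018]
wrist_force: [-0.1, -0.2, 0.6]
finger_gap: 93.9
finger_force: 0.0
```

```bash
python3 nudge.py '[[0,2,2,0,0,0],[0,2,2,0,0,0],[0,2,2,0,0,0],[0,2,2,0,0,0],[0,2,2,0,0,0]]' 28 14;  python3 nudge.py '[[0,0,0,0,0,0],[0,0,0,0,0,0],[0,0,0,0,0,0]]';python3 nudge.py '[[0,0,0,0,0,0],[0,0,0,0,0,0],[0,0,0,0,0,0]]';python3 -c "
from h import *
C,im,dep=snap('wrist','w7')
cv2.imwrite('pics/w7b.png',cv2.resize(im[:,:,::-1],(800,600),interpolation=cv2.INTER_CUBIC))
print(monitor.read_state()['eef_pos'])"
```

```text
clock: 15.55
eef_pos: [609.2, -105.3, 100.5]
eef_rot: [-3.141, -0.002, -0.019]
wrist_force: [-0.1, 5.7, 3.4]
finger_gap: 57.4
finger_force: 2.8
clock: 15.85
eef_pos: [609.1, -105.3, 100.5]
eef_rot: [-3.141, -0.002, -0.019]
wrist_force: [-0.3, 6.0, 4.5]
finger_gap: 33.7
finger_force: 2.7
clock: 16.15
eef_pos: [609.1, -106.6, 100.5]
eef_rot: [3.141, -0.002, -0.02]
wrist_force: [-0.4, -3.9, 5.9]
finger_gap: 30.3
finger_force: 14.0
[ 609.12727754 -106.63380637  100.44083707]
```

```bash
cat > prof.py <<'E'
from h import *
import sys
def prof(name):
    C,dep=load(name); P=cloud(C,dep); q=P[dep>0]
    def iv(m,step):
        y=np.sort(q[m][:,1]); 
        if len(y)<2: return []
        b=np.where(np.diff(y)>step)[0]; st=np.r_[y[0],y[b+1]]; en=np.r_[y[b],y[-1]]
        return [(round(a,1),round(c,1)) for a,c in zip(st,en) if c-a>1]
    X=q[:,0]; Z=q[:,2]
    a=iv((abs(X-609)<14)&(Z>25)&(Z<37)&(q[:,1]>-50)&(q[:,1]<120),2)
    b=iv((abs(X-606)<5)&(Z>14)&(Z<30)&(q[:,1]<-125)&(q[:,1]>-205),3)
    print(name,"pad/handle/board",a,"tail",b)
if __name__=="__main__":
    for n in sys.argv[1:]: prof(n)
E
python3 prof.py w6 w7
```

```text
w6 pad/handle/board [(np.float64(-50.0), np.float64(-19.3)), (np.float64(0.4), np.float64(71.9)), (np.float64(77.4), np.float64(120.0))] tail [(np.float64(-178.0), np.float64(-137.2))]
w7 pad/handle/board [(np.float64(-38.1), np.float64(-5.1)), (np.float64(0.1), np.float64(72.2)), (np.float64(76.7), np.float64(120.0))] tail [(np.float64(-162.9), np.float64(-136.8))]
```

```bash
N='[[0,0,0,0,0,0],[0,0,0,0,0,0],[0,0,0,0,0,0],[0,0,0,0,0,0],[0,0,0,0,0,0]]'; python3 nudge.py '[[0,0,0,0,0,0],[0,0,0,0,0,0],[0,0,0,0,0,0],[0,0,0,0,0,0],[0,0,0,0,0,0]]' 84; python3 nudge.py '[[0,0,0,0,0,0],[0,0,0,0,0,0],[0,0,0,0,0,0]]'; python3 nudge.py '[[0,0,0,0,0,0],[0,0,0,0,0,0],[0,0,0,0,0,0],[0,0,0,0,0,0],[0,0,0,0,0,0]]' 28 14;python3 nudge.py '[[0,0,0,0,0,0],[0,0,0,0,0,0],[0,0,0,0,0,0],[0,0,0,0,0,0],[0,0,0,0,0,0]]'; python3 -c "
from h import *
snap('wrist','w8')
from prof import prof
prof('w8')"
```

```text
clock: 16.7
eef_pos: [608.3, -105.7, 98.6]
eef_rot: [-3.141, 0.001, -0.019]
wrist_force: [0.1, 1.6, -0.2]
finger_gap: 66.6
finger_force: 0.6
clock: 17.0
eef_pos: [608.4, -105.9, 98.9]
eef_rot: [-3.142, 0.0, -0.019]
wrist_force: [-0.3, 1.1, -1.5]
finger_gap: 83.9
finger_force: 0.5
clock: 17.5
eef_pos: [608.7, -105.5, 99.3]
eef_rot: [-3.141, -0.001, -0.019]
wrist_force: [0.7, 6.0, 3.5]
finger_gap: 47.7
finger_force: 2.7
clock: 18.0
eef_pos: [608.7, -106.6, 99.3]
eef_rot: [3.141, -0.001, -0.02]
wrist_force: [1.4, -5.6, 4.4]
finger_gap: 29.9
finger_force: 14.0
w8 pad/handle/board [(np.float64(-28.8), np.float64(120.0))] tail [(np.float64(-153.2), np.float64(-136.7))]
```

```bash
python3 nudge.py '[[0,0,0,0,0,0],[0,0,0,0,0,0],[0,0,0,0,0,0],[0,0,0,0,0,0],[0,-2.5,0,0,0,0]]' 84; python3 nudge.py '[[0,0,0,0,0,0],[0,0,0,0,0,0],[0,0,0,0,0,0]]'; python3 nudge.py '[[0,0,0,0,0,0],[0,0,0,0,0,0],[0,0,0,0,0,0],[0,0,0,0,0,0],[0,0,0,0,0,0]]' 46 20;python3 nudge.py '[[0,0,0,0,0,0],[0,0,0,0,0,0],[0,0,0,0,0,0]]' 42 20;python3 nudge.py '[[0,0,0,0,0,0],[0,0,0,0,0,0],[0,0,0,0,0,0]]' 39 20; python3 -c "
from h import *
snap('wrist','w9')
from prof import prof
prof('w9')"
```

```text
clock: 18.55
eef_pos: [608.3, -103.4, 98.6]
eef_rot: [-3.141, 0.001, -0.019]
wrist_force: [-0.8, 0.6, -0.8]
finger_gap: 66.4
finger_force: 0.3
clock: 18.85
eef_pos: [608.6, -103.5, 99.0]
eef_rot: [3.141, -0.0, -0.019]
wrist_force: [0.8, -0.4, 0.7]
finger_gap: 83.8
finger_force: 0.0
clock: 19.35
eef_pos: [608.7, -103.0, 99.3]
eef_rot: [-3.141, -0.001, -0.019]
wrist_force: [-0.3, 5.2, 4.9]
finger_gap: 48.1
finger_force: 2.7
clock: 19.65
eef_pos: [608.8, -102.9, 99.3]
eef_rot: [-3.141, -0.001, -0.019]
wrist_force: [0.0, 5.2, 4.6]
finger_gap: 42.5
finger_force: 3.0
clock: 19.95
eef_pos: [608.7, -102.9, 99.4]
eef_rot: [-3.141, -0.001, -0.019]
wrist_force: [0.3, 6.7, 4.4]
finger_gap: 38.7
finger_force: 3.0
w9 pad/handle/board [(np.float64(-23.4), np.float64(120.0))] tail [(np.float64(-148.0), np.float64(-137.6))]
```

```bash
python3 nudge.py '[[0,0,0,0,0,0],[0,0,0,0,0,0],[0,0,0,0,0,0]]' 37 17; python3 nudge.py '[[0,0,0,0,0,0],[0,0,0,0,0,0],[0,0,0,0,0,0]]' 36 17; python3 -c "
from h import *
snap('wrist','w10')
from prof import prof
prof('w10')"
```

```text
clock: 20.3
eef_pos: [608.8, -103.1, 99.4]
eef_rot: [-3.141, -0.001, -0.019]
wrist_force: [0.0, 5.8, 4.6]
finger_gap: 36.8
finger_force: 3.4
clock: 20.6
eef_pos: [608.7, -103.5, 99.3]
eef_rot: [3.141, -0.001, -0.019]
wrist_force: [-0.3, 2.2, 5.0]
finger_gap: 36.2
finger_force: 4.8
w10 pad/handle/board [(np.float64(-50.0), np.float64(-48.6)), (np.float64(-22.4), np.float64(120.0))] tail [(np.float64(-146.5), np.float64(-137.7))]
```

```bash
python3 nudge.py '[[0,0.5,0,0,0,0],[0,0.5,0,0,0,0],[0,0.5,0,0,0,0]]' 35 17; python3 nudge.py '[[0,0.5,0,0,0,0],[0,0.5,0,0,0,0],[0,0.5,0,0,0,0]]' 34 17; python3 nudge.py '[[0,0.5,0,0,0,0],[0,0.5,0,0,0,0],[0,0.5,0,0,0,0]]' 33 17; python3 -c "
from h import *
snap('wrist','w11')
from prof import prof
prof('w11')"
```

```text
clock: 20.95
eef_pos: [608.7, -104.0, 99.3]
eef_rot: [3.141, -0.001, -0.019]
wrist_force: [0.3, 2.2, 5.3]
finger_gap: 35.0
finger_force: 4.8
clock: 21.25
eef_pos: [608.7, -104.5, 99.3]
eef_rot: [3.141, -0.001, -0.019]
wrist_force: [0.5, 2.6, 5.9]
finger_gap: 34.1
finger_force: 4.8
clock: 21.55
eef_pos: [608.7, -105.0, 99.3]
eef_rot: [3.141, -0.001, -0.019]
wrist_force: [-0.5, 2.8, 5.5]
finger_gap: 33.2
finger_force: 5.1
w11 pad/handle/board [(np.float64(-20.8), np.float64(120.0))] tail [(np.float64(-144.7), np.float64(-137.3))]
```

```bash
python3 nudge.py '[[0,1,0,0,0,0],[0,1,0,0,0,0],[0,1,0,0,0,0]]' 29 14; python3 nudge.py '[[0,0,0,0,0,0],[0,0,0,0,0,0]]'; python3 -c "
from h import *
snap('wrist','w12')
from prof import prof
prof('w12')"
```

```text
clock: 21.9
eef_pos: [608.7, -106.7, 99.3]
eef_rot: [3.141, -0.001, -0.02]
wrist_force: [0.2, -2.6, 5.8]
finger_gap: 29.9
finger_force: 14.0
clock: 22.1
eef_pos: [608.6, -106.6, 99.3]
eef_rot: [3.141, -0.001, -0.02]
wrist_force: [0.5, -3.0, 5.8]
finger_gap: 30.1
finger_force: 14.0
w12 pad/handle/board [(np.float64(-48.2), np.float64(-46.6)), (np.float64(-37.4), np.float64(-36.2)), (np.float64(-19.0), np.float64(119.8))] tail [(np.float64(-143.4), np.float64(-136.8))]
```

```bash
python3 nudge.py '[[0,0,0,0,0,0],[0,0,0,0,0,0],[0,0,0,0,0,0],[0,0,0,0,0,0],[0,-4.5,0,0,0,0]]' 84; python3 nudge.py '[[0,0,0,0,0,0],[0,0,0,0,0,0],[0,0,0,0,0,0]]'; python3 nudge.py '[[0,0,0,0,0,0],[0,0,0,0,0,0],[0,0,0,0,0,0],[0,0,0,0,0,0],[0,0,0,0,0,0]]' 46 10;python3 nudge.py '[[0,0,0,0,0,0],[0,0,0,0,0,0],[0,0,0,0,0,0]]' 43 10;python3 -c "
from h import *
snap('wrist','w13')
from prof import prof
prof('w13')"
```

```text
clock: 22.65
eef_pos: [608.4, -101.7, 98.7]
eef_rot: [3.142, 0.0, -0.02]
wrist_force: [0.8, 0.4, -0.2]
finger_gap: 66.4
finger_force: 0.5
clock: 22.95
eef_pos: [608.6, -101.5, 99.0]
eef_rot: [3.142, -0.0, -0.019]
wrist_force: [-0.0, 0.2, 0.4]
finger_gap: 83.9
finger_force: 0.0
clock: 23.45
eef_pos: [609.0, -100.1, 99.7]
eef_rot: [-3.14, -0.001, -0.019]
wrist_force: [-0.4, 11.7, 6.5]
finger_gap: 48.0
finger_force: 5.8
clock: 23.75
eef_pos: [609.0, -100.0, 99.9]
eef_rot: [-3.14, -0.001, -0.019]
wrist_force: [-1.4, 10.7, 9.4]
finger_gap: 43.4
finger_force: 7.2
w13 pad/handle/board [(np.float64(-44.9), np.float64(-43.4)), (np.float64(-17.2), np.float64(120.0))] tail [(np.float64(-141.5), np.float64(-137.6))]
```

```bash
python3 nudge.py '[[0,0.5,0,0,0,0],[0,0.5,0,0,0,0],[0,0.5,0,0,0,0]]' 41 16;python3 nudge.py '[[0,0.5,0,0,0,0],[0,0.5,0,0,0,0],[0,0.5,0,0,0,0]]' 40 16;python3 -c "
from h import *
snap('wrist','w14')
from prof import prof
prof('w14')"
```

```text
clock: 24.1
eef_pos: [609.0, -100.9, 99.9]
eef_rot: [-3.14, -0.001, -0.019]
wrist_force: [-1.7, 8.5, 8.6]
finger_gap: 41.3
finger_force: 10.0
clock: 24.4
eef_pos: [609.0, -101.5, 99.9]
eef_rot: [-3.14, -0.001, -0.019]
wrist_force: [-1.1, 8.2, 7.8]
finger_gap: 40.1
finger_force: 10.3
w14 pad/handle/board [(np.float64(-15.8), np.float64(120.0))] tail [(np.float64(-140.4), np.float64(-137.9))]
```

```bash
python3 nudge.py '[[0,0.5,0,0,0,0],[0,0.5,0,0,0,0],[0,0.5,0,0,0,0]]' 39 20;python3 nudge.py '[[0,0.5,0,0,0,0],[0,0.5,0,0,0,0],[0,0.5,0,0,0,0]]' 38 20;python3 nudge.py '[[0,0.5,0,0,0,0],[0,0.5,0,0,0,0],[0,0.5,0,0,0,0]]' 37 20;python3 -c "
from h import *
snap('wrist','w15')
from prof import prof
prof('w15')"
```

```text
clock: 24.75
eef_pos: [609.0, -101.9, 99.9]
eef_rot: [-3.14, -0.001, -0.019]
wrist_force: [-1.0, 9.2, 8.6]
finger_gap: 39.4
finger_force: 11.2
clock: 25.05
eef_pos: [609.0, -102.4, 99.9]
eef_rot: [-3.14, -0.001, -0.019]
wrist_force: [-0.5, 8.6, 8.0]
finger_gap: 38.4
finger_force: 11.7
clock: 25.35
eef_pos: [609.0, -102.9, 99.9]
eef_rot: [-3.14, -0.001, -0.019]
wrist_force: [-0.6, 8.6, 8.0]
finger_gap: 37.5
finger_force: 12.0
w15 pad/handle/board [(np.float64(-43.5), np.float64(-40.7)), (np.float64(-33.4), np.float64(-31.2)), (np.float64(-14.7), np.float64(120.0))] tail [(np.float64(-138.7), np.float64(-137.4))]
```

```bash
python3 - <<'E'
import cv2,numpy as np
from h import *
for n in ("w6","w12","w15"):
    C,dep=load(n); print(n,proj(C,[[607,-60,30],[613,75,28]]).round().tolist())
ims=[cv2.resize(cv2.imread(f"pics/{n}.png")[125:265,0:270],(540,280),interpolation=cv2.INTER_CUBIC) for n in ("w12","w15")]
cv2.imwrite("pics/cmp.png",np.vstack(ims))
E
```

```text
w6 [[238.0, 195.0], [93.0, 191.0]]
w12 [[222.0, 223.0], [49.0, 217.0]]
w15 [[227.0, 223.0], [54.0, 217.0]]
```

View pics/cmp.png

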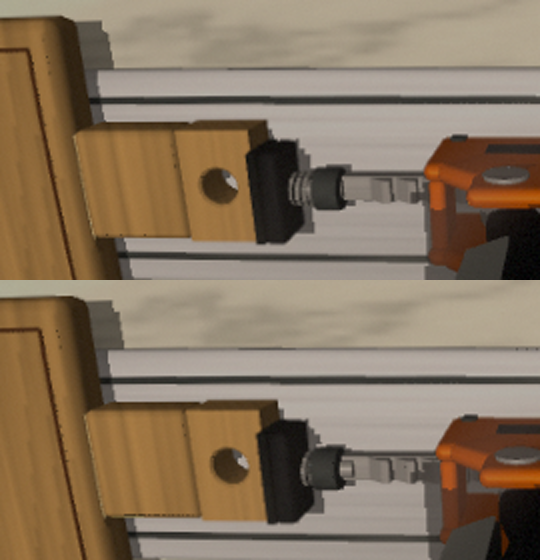

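```bash
python3 - <<'E'
from h import *
for n in ("w6","w7","w8","w11","w12","w13","w14","w15"):
    C,dep=load(n); P=cloud(C,dep); im=cv2.imread(f"pics/{n}.png").astype(int)
    X,Y,Z=P[...,0],P[...,1],P[...,2]; ok=dep>0
    e=Y[ok&(Z>24)&(Z<34)&(((X>640)&(X<665))|((X>560)&(X<585)))&(Y>60)&(Y<110)].min()
    h=ok&(Z>25)&(Z<33)&(abs(X-609)<12)&(Y>-30)&(Y<60)
    light=h&(im[...,2]>90); hy=np.percentile(Y[light],1)
    c=ok&(abs(X-608)<9)&(Z>18)&(Z<33)&(Y<-12)&(Y>-60)
    col=np.percentile(Y[ok&(abs(X-608)<4)&(Z>22)&(Z<32)&(im.max(-1)<70)&(Y<hy-18)&(Y>-60)],[2,98]) 
    print(n,"board edge",e.round(1),"handle rear",hy.round(1),"collar",col.round(1))
E
```

```text
w6 board edge 77.3 handle rear 1.4 collar [-52.9 -28.6]
w7 board edge 77.2 handle rear -23.2 collar [-51.7 -51.7]
w8 board edge 77.3 handle rear -14.7 collar [-51.6 -47.3]
w11 board edge 80.0 handle rear -7.0 collar [-49.7 -49.2]
w12 board edge 79.8 handle rear -4.2 collar [-51.8 -47.7]
w13 board edge 79.9 handle rear -3.8 collar [-46.2 -45.9]
w14 board edge 80.3 handle rear -1.9 collar [-44.9 -44.8]
w15 board edge 79.7 handle rear 14.0 collar [-43.5  -4.3]
```

```bash
python3 - <<'E'
from h import *
for n,off in (("w6",0),("w7",15),("w8",25),("w12",35),("w13",36),("w14",38),("w15",39)):
    C,dep=load(n); im=cv2.cvtColor(cv2.imread(f"pics/{n}.png"),cv2.COLOR_BGR2GRAY).astype(np.float32)
    ys=np.arange(-62,22,1.)+0
    best=0
    for x in (606,):
        acc=np.zeros(len(ys))
        for dx in (-2,0,2):
            p=proj(C,np.c_[np.full(len(ys),x+dx+0.018*(ys+60)),ys,np.full(len(ys),22)]).astype(np.float32)
            acc+=cv2.remap(im,p[:,0].reshape(1,-1),p[:,1].reshape(1,-1),cv2.INTER_CUBIC)[0]/3
    print(n,int(ys[0])," ".join(str(int(a)) for a in acc))
E
```

```text
w6 -62 42 42 55 86 95 97 98 92 63 36 34 56 56 56 57 56 55 55 53 53 81 67 70 117 95 87 110 53 85 96 16 4 9 11 14 24 26 25 23 20 16 11 17 19 26 81 142 158 156 155 156 156 155 155 157 157 156 108 78 75 51 41 41 41 38 58 110 124 122 118 118 118 118 128 116 105 93 82 64 51 50 51 48 49
w7 -62 54 53 52 57 83 95 102 101 100 90 59 68 83 90 92 97 127 130 130 130 130 131 132 103 28 29 47 56 57 57 56 56 56 56 54 55 88 67 106 85 67 119 108 92 119 15 13 16 15 19 20 25 30 29 29 28 24 21 23 28 28 30 42 44 45 41 88 125 125 122 119 119 121 123 105 83 66 57 56 54 52 52 50 50
w8 -62 56 53 53 58 81 95 102 102 101 87 65 65 76 94 63 75 96 115 115 105 111 110 113 125 128 127 128 128 128 128 128 128 131 92 25 19 43 55 54 54 56 56 56 56 54 53 80 60 97 98 75 108 103 85 118 52 16 20 21 20 24 26 31 32 30 30 29 24 22 27 30 29 72 124 120 119 118 117 102 82 61 56 54 51
w12 -62 57 54 53 58 82 96 102 102 100 86 64 67 85 90 65 95 95 114 112 111 111 110 118 107 69 116 125 121 111 110 109 108 119 126 127 127 126 126 126 127 127 128 113 66 36 22 51 57 57 55 56 57 56 55 54 68 106 92 105 69 85 111 46 85 56 21 21 23 26 30 3
[... 217 characters left out ...]
 24 52 56 56 57 58 55 57 50 55 70 112 83 109 60 87 108 24 18 21 23 26 32 31 31 30 29 26 22 28 31 28 68 124 122 122 122
w14 -62 54 54 54 75 93 103 103 103 98 80 86 70 68 68 67 68 71 59 68 82 96 106 113 112 113 102 63 64 113 127 125 115 111 112 111 116 128 129 128 128 128 130 115 79 116 112 104 39 20 47 56 57 58 57 57 56 57 56 61 80 81 108 67 51 57 18 21 24 26 29 33 33 30 29 28 21 25 31 29 60 117 122 122 122
w15 -62 54 55 54 69 92 101 104 104 99 79 70 72 69 67 67 67 79 90 63 75 97 115 116 107 113 112 113 101 53 94 126 125 119 112 112 111 113 124 128 128 128 129 115 76 119 120 122 115 70 24 33 50 57 56 57 57 58 57 56 56 66 57 91 97 32 20 20 24 26 30 31 32 32 31 27 23 26 28 28 56 114 122 122 121
```

```bash
python3 nudge.py '[[0,0,0,0,0,0],[0,0,0,0,0,0],[0,0,0,0,0,0],[0,0,0,0,0,0],[0,0,0,0,0,0]]'; python3 nudge.py '[[0,0,0,0,0,0],[0,0,0,0,0,0],[0,0,0,0,0,0],[0,0,0,0,0,0],[0,0,0,0,0,0]]'; python3 - <<'E'
from h import *
C,im,dep=snap("wrist","w16")
g=cv2.cvtColor(im,cv2.COLOR_RGB2GRAY).astype(np.float32); ys=np.arange(-20,10,.5); acc=0
for dx in (-2,0,2):
    p=proj(C,np.c_[606+dx+0.018*(ys+60),ys,np.full(len(ys),22)]).astype(np.float32)
    acc=acc+cv2.remap(g,p[:,0].reshape(1,-1),p[:,1].reshape(1,-1),cv2.INTER_CUBIC)[0]/3
print(" ".join(f"{y}:{int(a)}" for y,a in zip(ys,acc)))
Ct,it,dt=snap("top","t16"); a=cv2.imread("pics/top0.png").astype(int); b=it[:,:,::-1].astype(int)
print("bystander pixel change (mug, tea, soap, shakers):",[int((abs(a-b).max(-1)[r0:r1,c0:c1]>60).sum()) for r0,r1,c0,c1 in ((270,305,290,330),(240,275,325,385),(190,235,370,425),(135,180,190,330))])
E
```

```text
clock: 25.9
eef_pos: [609.0, -102.9, 99.9]
eef_rot: [-3.14, -0.001, -0.019]
wrist_force: [-0.8, 8.6, 7.9]
finger_gap: 37.8
finger_force: 12.0
clock: 26.4
eef_pos: [609.0, -102.9, 99.9]
eef_rot: [-3.14, -0.001, -0.019]
wrist_force: [-0.4, 9.0, 8.6]
finger_gap: 37.2
finger_force: 12.0
-20.0:115 -19.5:87 -19.0:74 -18.5:101 -18.0:119 -17.5:119 -17.0:119 -16.5:120 -16.0:121 -15.5:118 -15.0:115 -14.5:105 -14.0:68 -13.5:34 -13.0:22 -12.5:22 -12.0:34 -11.5:46 -11.0:51 -10.5:54 -10.0:56 -9.5:56 -9.0:56 -8.5:58 -8.0:58 -7.5:56 -7.0:57 -6.5:57 -6.0:57 -5.5:57 -5.0:57 -4.5:57 -4.0:57 -3.5:56 -3.0:57 -2.5:61 -2.0:65 -1.5:63 -1.0:56 -0.5:65 0.0:91 0.5:106 1.0:96 1.5:64 2.0:30 2.5:17 3.0:21 3.5:22 4.0:22 4.5:22 5.0:24 5.5:25 6.0:26 6.5:28 7.0:30 7.5:33 8.0:34 8.5:32 9.0:31 9.5:31
bystander pixel change (mug, tea, soap, shakers): [1104, 245, 0, 445]
```

```bash
python3 -c "
from cell import manip, camrig, monitor
print(manip.sign_off())"
```

```text
the job is handed in; nothing more can be done
None
```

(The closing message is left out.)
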